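# Index the dividing fixture to its yellow station and pin it

### The job

The nut in the chuck of the indexing fixture is due at its next drilling position, the yellow station. Turn the wheel by its black knob until the yellow sector shows under the red hair line of the window, then stand the index pin in the brass bush beside the window and turn the wheel slowly to and fro by the knob, feeling for the hole, until the pin drops fully home and the wheel is locked on yellow. Be gentle: never jam the pin down on the wheel or force the wheel against the pin, leave the tools lying round the fixture where they are, and let go of everything at the end.

Things in the scene. Friction and masses are not known exactly. Their poses are not given: they have to be found in the camera images.
- index_fixture: Fixed grey-blue cast base. Origin on the wheel's axis at bench height; z up, x from the axis towards the window bracket. Base plate 14 mm high, x -118 to 144, y -108 to 108 mm; an ear on the -y side carries the pin's parking post. The bracket, 60 mm wide, reaches from a pillar at x 109..131 mm inwards over the wheel's rim to x 55 mm, its plate at heights 36 to 41 mm.
- index_wheel: Level steel wheel, 212 mm diameter, 14 mm thick, face 33 mm above the bench. Origin on the axis at bench height, own x axis under the knob. Turns either way about the vertical axis with a drag of about 0.18 N m (2.4 N at the knob), stays where left. Six 11.6 mm through bores, 60 degrees apart on a 70 mm radius, one to each painted sector. A chuck (64 mm diameter) with a nut in the middle, top at 65 mm.
- knob_top (a point): Top centre of the black turning knob, 79 mm above the bench: upright handle 17 to 19 mm in diameter, 38 mm high, spinning freely on its post on a 76 mm radius of the wheel. Grip its upper 25 mm from above and lead it round the wheel's axis; the gripper need not turn. 35 mm are free between knob and chuck.
- yellow_mark (a point): Middle of the yellow sector on the dial ring, on a 97 mm radius, 34 mm high; yellow spans 15 degrees (25 mm) to each side. Other sectors are blue, red and white. At the start it stands 40 to 105 degrees clockwise (from above) of the window; with yellow in the window the knob is on the far side of the wheel from the bush.
- dial_ring: Aluminium slip ring with the painted sectors, clamped on the wheel's rim by hand; turns with the wheel, origin on its axis. It is not set exactly: the yellow station's bore lies somewhere in the yellow sector, at least 5 degrees (6 mm at the bore) to one side of its middle, differently each time, and must be felt for with the pin.
- window (a point): Centre of the window in the bracket (34 mm along the rim by 17 mm, white frame, red hair line across its middle), 34 mm above the bench on a 97 mm radius: the yellow mark lies here when the sector is centred.
- bush (a point): Centre of the mouth of the brass bush on the bracket, 58 mm above the bench, on a 70 mm radius in line with the hair line; its x axis points away from the wheel's axis. Bush 18 mm outside, vertical bore 11.4 mm, 17 mm proud of the bracket plate, its lower end 3.5 mm above the wheel's face. Pin and wheel may bear on each other with at most 18 N.
- park (a point): Centre of the mouth of the parking post on the ear of the base, 52 mm above the bench: upright tube 18 mm outside, bore 11.4 mm, in which the index pin waits at the start.
- index_pin: Loose steel index pin, 0.10 to 0.16 kg. Origin on its axis at the underside of its head, z from nose to head. Head 20 mm diameter, 34 mm high, knurled, orange dot on top. Shank 10 mm, 37 mm long, last 4 mm tapered to a 7 mm nose. Over a bore it drops by its weight until the head lies on the bush (origin at point bush); elsewhere its nose rides on the wheel's face and the head stands 12 mm above the bush.
- spanner_14: Loose combination spanner, 197 mm long, 8 mm high, lying to the right of the fixture; origin at its middle. To be left alone.
- marker: Loose white and yellow paint marker, 125 mm long, 16 mm thick, near the bench front on the left; origin at its middle. To be left alone.
- nut_a: Loose hexagon nut, 22 mm wide, 12 mm high, behind the fixture to the left; origin at its middle. To be left alone.

How it is judged:
By the outcome, as a careful person would: the job done as asked, in the order asked, and still so for the second after the job is handed in, with the robot touching nothing.
It also fails if it takes over 58 s, if anything falls off the work surface, if the arm or the gripper's body presses on something with over 40 N, if the wrist force passes 120 N, or if a joint passes its speed limit or range.

### The arm

A 6-joint arm with a two-finger parallel gripper is mounted at the origin on a cart in front of the work surface, level with it; the furniture and walls round the work are solid. World frame = base frame: x ahead of the robot, y to its left, z up, the work surface at z = 0. Lengths are in m, angles in rad, forces in N, time in s.
With the tool pointing down it reaches from about 0.3 to 0.825 m from the base axis. Payload 5.4 kg.
Tool frame: the origin (TCP) lies at the very end of the fingers, on their centre line; the grasp point (between the pads) lies 19 mm behind it; z points along the fingers, y is the direction in which the jaws open and shut (so a half turn about z gives the same grasp; the last joint's range is limited). The gripper opens to 92 mm and grips with 3 to 60 N. Pads are 20 mm wide; open, the fingers measure 128 mm over their backs; the gripper's body (75 mm by 189 mm) begins 69 mm behind the grasp point.
Start: joints at [-1.368, 0.158, 1.597, -0, 1.386, -0.21], TCP at [0.231, -0.527, 0.215] pointing down, gripper open.
Joint ranges: [-2.91, 2.91], [-0.94, 2.29], [0.18, 2.7], [-1.29, 4.43], [0.17, 2.64], [-3, 3]. Speed limits (rad/s): [2.57, 2.57, 3.14, 3.14, 3.14, 3.14].

### API

Orientations are given as [roll, pitch, yaw] about the fixed x, y, z axes, in that order (R = Rz(yaw) Ry(pitch) Rx(roll)).
In Python, from workcell import r, viewer gives the robot as it stands. Calls block until the motion is done:
- r.movep(position, orientation): joint-space move of the TCP to a pose.
- r.move_l(position, frame=None, vel=0.15, threshold=None): straight line of the TCP; frame=None keeps the orientation; vel is the mean speed in m/s. With threshold (N) it stops when the force on the tool has changed by that much, and returns True; else False.
- r.set_joints(angles): joint-space move.
- r.open_jaws() and r.close_gripper(force=None): open the fingers fully, or close them until they stop; force is the grip in N (None keeps the last).
- r.hold(seconds).
- r.inverse_kinematics(position, orientation): joint angles nearest the present ones, or None.
- r.state(): the state.
- viewer.snapshot(name): name is "side" or "top"; returns a dict with "image" (400x640x3 uint8, blue, green, red), "range_z" (400x640 float32, m along the optical axis (not along the pixel's ray), 0 where there is no reading), "camera_matrix" (3x3 intrinsics, pixels), "rvec" (rotation vector, rad) and "tvec" (3), from world to camera coordinates, as OpenCV has them. Camera axes: x right, y down, z forward; pixel columns grow to the right and rows downward; lengths in m; the calibration is good to about 2 mm. A picture is of the moment at which its call begins.
A pose or a line that the arm cannot do raises r.PlanningError and nothing moves.
- r.hand_in(): hands the job in, once; it reports no verdict.
The state is a dict: "time": time; "joint_pos": joint angles; "qvel": joint speeds; "effort": joint torques, N m; "eef_pos": TCP position; "orientation": TCP orientation; "force": force on the tool from outside, world axes, zero at the start; "ft_torque": the same for the moment, N m; "finger_gap": opening from 0.0 (shut) to 1.0 (fully open).
Only numpy, scipy, OpenCV 4.12 (cv2) and the standard library are available. Lean on these libraries where they do the work, as an engineer would, in place of code of your own. Each camera call takes 0.05 s, during which the arm holds its last target.

## Working session

There is one attempt and no reset: what is moved stays moved. The work goes in short steps, each a Python script; the robot and the scene stay as the last script left them, time stands still between calls to the robot, and variables do not carry over. Pictures are saved under pics/ and viewed, and the job is handed in when it is done.

```bash
ls; mkdir -p pics
python3 - <<'E'
from workcell import r, viewer
import cv2,numpy as np
for n in ("top","side"):
    s=viewer.snapshot(n); cv2.imwrite(f"pics/{n}0.png",s["image"]); np.savez(f"pics/{n}0.npz",**s)
    R=cv2.Rodrigues(np.array(s["rvec"],float))[0]; print(n,s["camera_matrix"],R.round(3),(-R.T@np.array(s["tvec"]).ravel()).round(3))
print(r.state())
E
```

```text
pics
top [[465.66480775   0.         328.23422407]
 [  0.         465.66480775 193.10465045]
 [  0.           0.           1.        ]] [[ 0.013 -1.     0.009]
 [-0.996 -0.014 -0.09 ]
 [ 0.09  -0.008 -0.996]] [ 0.423 -0.01   1.2  ]
side [[493.3167969    0.         315.98444616]
 [  0.         493.3167969  201.6632859 ]
 [  0.           0.           1.        ]] [[-0.996 -0.092  0.018]
 [-0.063  0.519 -0.853]
 [ 0.069 -0.85  -0.522]] [0.401 1.21  0.843]
{'time': 0.1, 'joint_pos': array([-1.36808017e+00,  1.58973625e-01,  1.59808966e+00, -2.62086032e-05,
        1.38621691e+00, -2.10118018e-01]), 'qvel': array([ 0.00209664, -0.0006553 , -0.00263958, -0.00182012, -0.00036795,
       -0.00113699]), 'effort': array([-8.83950870e-04, -3.86505604e+01, -3.22959888e+01,  7.02296267e-02,
        3.39073059e-02, -4.44880902e-05]), 'eef_pos': array([ 0.23054089, -0.52614197,  0.21373269]), 'orientation': array([-3.13993685e+00, -3.26790863e-04,  4.12838735e-01]), 'force': array([ 0.12759284, -0.28225887, -0.00407642]), 'ft_torque': array([-0.02297482,  0.02788417,  0.03117136]), 'finger_gap': 1.000634746018744}
```

View pics/top0.png

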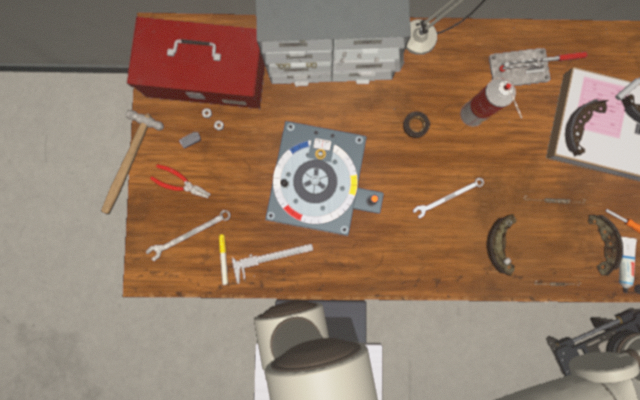

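View pics/side0.png

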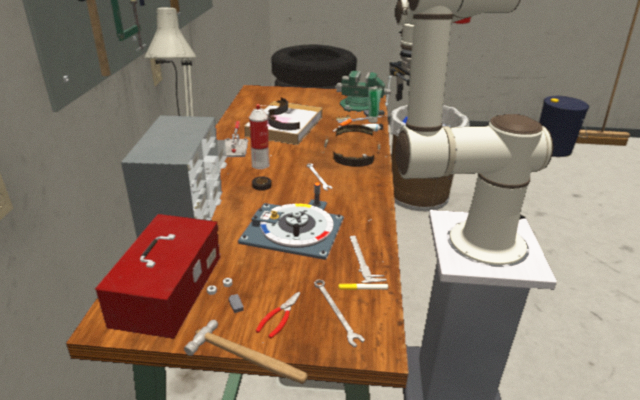

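The top view shows the fixture at about (317,180). The window bracket is towards the cabinet at (321,148), the knob on the left at (285,183), yellow on the right at (353,185) and the pin with its orange dot at (374,199). I'll enlarge this area.

Run:
```python
import cv2,numpy as np
a=cv2.imread("pics/top0.png")[115:245,260:395]; cv2.imwrite("pics/topc.png",cv2.resize(a,None,fx=4.5,fy=4.5,interpolation=cv2.INTER_CUBIC))
a=cv2.imread("pics/side0.png")[175:260,235:350]; cv2.imwrite("pics/sidec.png",cv2.resize(a,None,fx=6,fy=6,interpolation=cv2.INTER_CUBIC))
```

```text
(no output)
```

View pics/topc.png

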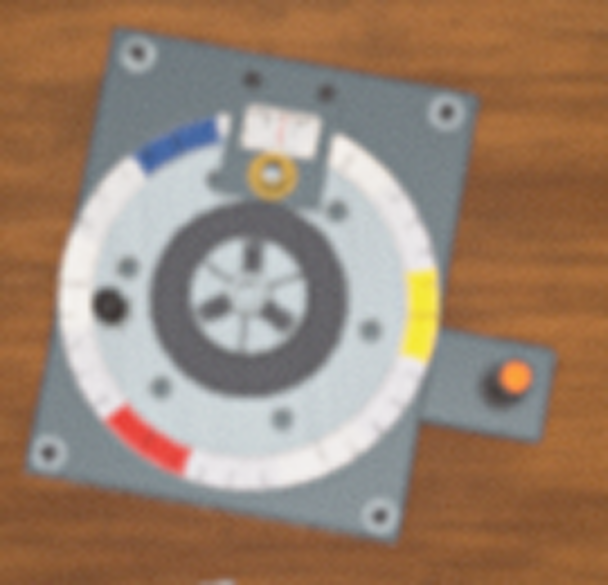

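View pics/sidec.png

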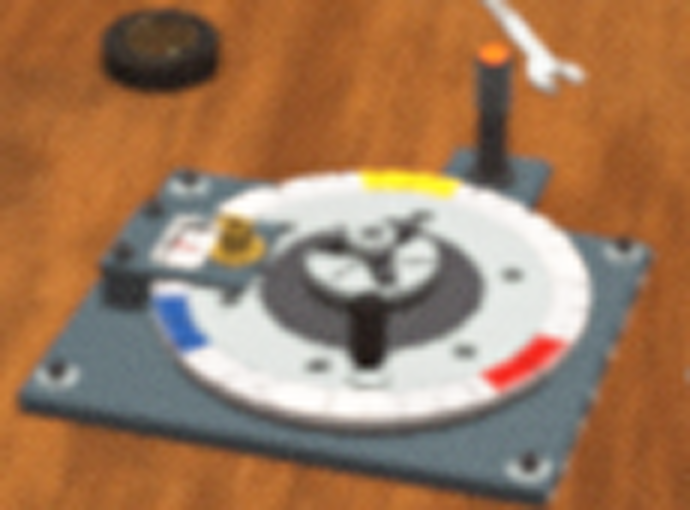

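```bash
cat > h.py <<'E'
import cv2,numpy as np
def ray(s,u,v):
    R=cv2.Rodrigues(np.array(s["rvec"],float))[0];t=np.array(s["tvec"],float).ravel()
    d=R.T@(np.linalg.inv(s["camera_matrix"])@[u,v,1]);return -R.T@t,d
def atz(s,u,v,z):
    o,d=ray(s,u,v);return (o+d*(z-o[2])/d[2])[:2]
def topc(u,v):return 260+(u+.5)/4.5-.5,115+(v+.5)/4.5-.5
def sidec(u,v):return 235+(u+.5)/6-.5,175+(v+.5)/6-.5
E
python3 - <<'E'
from h import *
T=dict(np.load("pics/top0.npz"));S=dict(np.load("pics/side0.npz"))
zs=dict(bush=.058,pin=.086,knob=.079,yellow=.034,s1=.014,s2=.014,s3=.014,s4=.014)
tp=dict(bush=(271,176),pin=(516,377),knob=(110,305),yellow=(421,314),s1=(138,53),s2=(446,112),s3=(48,454),s4=(380,516))
sp=dict(bush=(238,228),pin=(493,54),knob=(370,302),yellow=(410,184),s1=(57,371),s2=(190,183),s3=(529,463),s4=(624,247))
for k,z in zs.items(): print(k,atz(T,*topc(*tp[k]),z).round(4),atz(S,*sidec(*sp[k]),z).round(4))
print("hair",atz(T,*topc(280,133),.041), "chuck",atz(T,*topc(249,298),.05))
# colour centroids (top)
im=T["image"];hsv=cv2.cvtColor(im,cv2.COLOR_BGR2HSV)
def cen(mask,x0,x1,y0,y1):
    w=np.zeros(mask.shape);w[y0:y1,x0:x1]=mask[y0:y1,x0:x1];yy,xx=np.nonzero(w);return xx.mean(),yy.mean(),len(xx)
H,Sa,V=cv2.split(hsv)
o=cen((H<15)&(Sa>150)&(V>180),365,385,190,210);print("orange",o,atz(T,o[0],o[1],.086))
y=cen((H>22)&(H<35)&(Sa>130)&(V>150),340,365,165,205);print("yellow",y,atz(T,y[0],y[1],.034))
k=cen(V<50,275,295,172,195);print("knob",k,atz(T,k[0],k[1],.07))
# colored sector points for ring fit
for n,(u,v) in dict(l=(60,300),b=(245,490),r=(440,310)).items(): print(n,atz(T,*topc(u,v),.033))
E
```

```text
bush [0.6237 0.0031] [0.6215 0.0084]
pin [ 0.5122 -0.1295] [ 0.5095 -0.1298]
knob [0.5486 0.0883] [0.5455 0.0952]
yellow [ 0.551  -0.0817] [ 0.5471 -0.0803]
s1 [0.7019 0.081 ] [0.699  0.0763]
s2 [ 0.6701 -0.0964] [ 0.6662 -0.0993]
s3 [0.4707 0.1272] [0.4686 0.1224]
s4 [ 0.4382 -0.0607] [ 0.4348 -0.0647]
hair [ 0.65113427 -0.00145214] chuck [0.5567971 0.0143005]
orange (np.float64(374.1666666666667), np.float64(198.72222222222223), 18) [ 0.51135424 -0.12924236]
yellow (np.float64(353.26666666666665), np.float64(184.2952380952381), 105) [ 0.55122353 -0.08199587]
knob (np.float64(nan), np.float64(nan), 0) [nan nan]
l [0.5561861  0.12037373]
b [0.45140691 0.01523099]
r [ 0.55349383 -0.09244113]<stdin>:11: RuntimeWarning: Mean of empty slice.
  ret = ret.dtype.type(ret / rcount)
```

```bash
cat >> h.py <<'E'
AX=np.array([.5567,.0148]); WA=np.radians(-10.2); KR=.076
def kp(deg,z,ax=AX):a=np.radians(deg);return [ax[0]+KR*np.cos(a),ax[1]+KR*np.sin(a),z]
E
python3 - <<'E'
from h import *
from workcell import r
for y in (-36.5,143.5):
    o=[np.pi,0,np.radians(y)]
    for p in (kp(96.7,.16),kp(96.7,.058),kp(190,.058),[.512,-.1295,.057]):
        q=r.inverse_kinematics(p,o); print(y,None if q is None else np.round(q,2))
s0=r.state()
r.movep(kp(96.7,.16),[np.pi,0,np.radians(-36.5)])
s=r.state();print(s["time"],s["eef_pos"],s["orientation"],s["force"])
E
```

```text
-36.5 [-0.05  0.15  1.71 -0.    1.27  2.15]
-36.5 [-0.05  0.28  1.78 -0.    1.08  2.15]
-36.5 [-0.25  0.11  1.99 -0.    1.05  1.96]
-36.5 [-0.48  0.22  1.86 -0.    1.06  1.73]
143.5 [-0.05  0.15  1.71  0.    1.27 -0.99]
143.5 [-0.05  0.28  1.78  0.    1.08 -0.99]
143.5 [-0.25  0.11  1.99  0.    1.05 -1.18]
143.5 [-0.48  0.22  1.86  0.    1.06 -1.41]
2.5667 [0.54803968 0.08965251 0.16008868] [ 3.14156341e+00 -2.92933157e-04 -6.37783915e-01] [-0.38969172  0.25585521  0.21943194]
```

Run:
```python
from h import *
from workcell import r,viewer
print(r.move_l(kp(96.7,.059),vel=.08,threshold=6))
print(r.state()["force"])
r.close_gripper(8)
s=r.state();print(s["time"],s["eef_pos"],s["force"],s["ft_torque"],s["finger_gap"]*92)
for n in("side","top"):
    v=viewer.snapshot(n)["image"]
    c=v[150:260,235:375] if n=="side" else v[115:245,250:395]
    cv2.imwrite(f"pics/{n}1.png",cv2.resize(c,None,fx=4.5,fy=4.5,interpolation=cv2.INTER_CUBIC))
```

```text
False
[-0.6117801  -1.23473416  0.7078852 ]
5.0917 [0.5480163  0.0908073  0.05903118] [ 0.53386931  4.12416259 -1.61651963] [ 0.69159716 -0.21816361 -0.00921262] 17.772983333246597
```

View pics/side1.png

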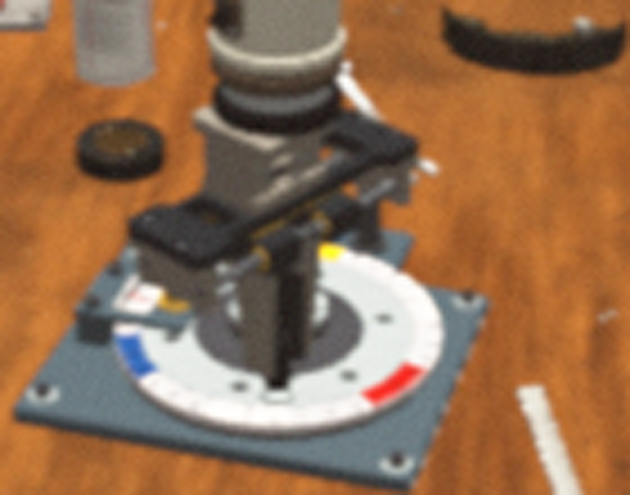

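The side view shows the knob held between both fingers at about (270,340), with a gap of 17.8 mm. Next I lead it round counter-clockwise.

```bash
cat >> h.py <<'E'
def arc(r,a0,a1,z,step=8,vel=.05,th=12,log=True,ax=AX):
    n=max(1,int(np.ceil(abs(a1-a0)/step)))
    for a in np.linspace(a0,a1,n+1)[1:]:
        hit=r.move_l(kp(a,z,ax),vel=vel,threshold=th)
        s=r.state();e=s["eef_pos"][:2]-ax;f=s["force"];t=np.radians(a)
        if log:print(round(a,1),"t%.2f"%s["time"],"ang %.2f r %.2f"%(np.degrees(np.arctan2(e[1],e[0]))%360,1e3*np.hypot(*e)),"Frad %.1f Ftan %.1f Fz %.1f"%(f[0]*np.cos(t)+f[1]*np.sin(t),-f[0]*np.sin(t)+f[1]*np.cos(t),f[2]),"HIT" if hit else "")
        if hit:return True
    return False
E
python3 - <<'E'
from h import *
from workcell import r
arc(r,96.7,136.7,.059)
E
```

```text
104.7 t5.55 ang 105.38 r 76.43 Frad 5.7 Ftan 2.9 Fz 4.2 
112.7 t5.76 ang 108.63 r 76.57 Frad 0.1 Ftan 2.1 Fz 3.5 HIT
```

Run:
```python
from h import *
from workcell import r
arc(r,108.6,140.6,.059,vel=.04,th=25)
r.hold(.2);print(r.state()["force"],r.state()["eef_pos"])
```

```text
116.6 t6.19 ang 116.87 r 76.38 Frad 4.6 Ftan 1.4 Fz 3.9 
124.6 t6.61 ang 124.85 r 76.26 Frad 4.3 Ftan 1.5 Fz 4.1 
132.6 t7.03 ang 132.89 r 76.20 Frad 6.1 Ftan 2.1 Fz 5.0 
140.6 t7.44 ang 140.88 r 76.15 Frad 5.4 Ftan 2.0 Fz 3.7 
[-4.62711777  1.21857008  4.17978526] [0.49763725 0.06283322 0.05886817]
```

Run:
```python
from h import *
from workcell import r,viewer
arc(r,140.9,180,.059,vel=.04,th=25)
r.hold(.15)
for n in("side","top"):
    s=viewer.snapshot(n);v=s["image"]; np.savez(f"pics/{n}2.npz",**s)
    c=v[160:260,235:350] if n=="side" else v[115:245,250:395]
    cv2.imwrite(f"pics/{n}2.png",cv2.resize(c,None,fx=5,fy=5,interpolation=cv2.INTER_CUBIC))
s=r.state();print(s["time"],s["force"],s["eef_pos"])
```

```text
148.7 t8.06 ang 149.01 r 76.04 Frad 4.6 Ftan 1.8 Fz 3.2 
156.5 t8.47 ang 156.81 r 75.99 Frad 5.0 Ftan 1.6 Fz 2.5 
164.4 t8.88 ang 164.66 r 75.95 Frad 3.8 Ftan 2.6 Fz 1.2 
172.2 t9.28 ang 172.54 r 75.87 Frad 3.2 Ftan 0.9 Fz 0.4 
180.0 t9.69 ang 180.47 r 75.81 Frad 1.5 Ftan 2.5 Fz -0.5 
9.9417 [-1.3922154  -3.31138555 -1.90724754] [0.48082795 0.01456418 0.05898687]
```

View pics/side2.png

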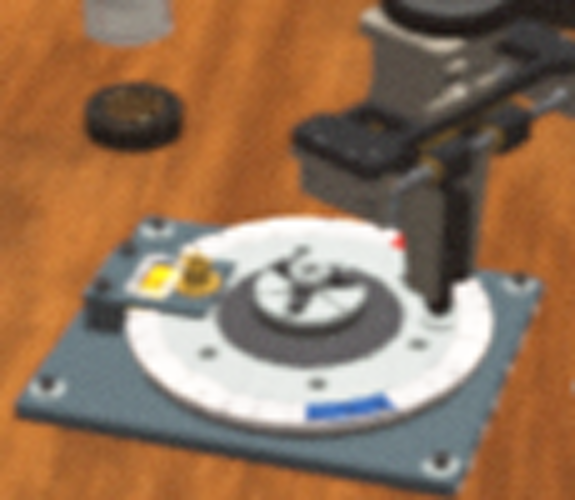

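View pics/top2.png

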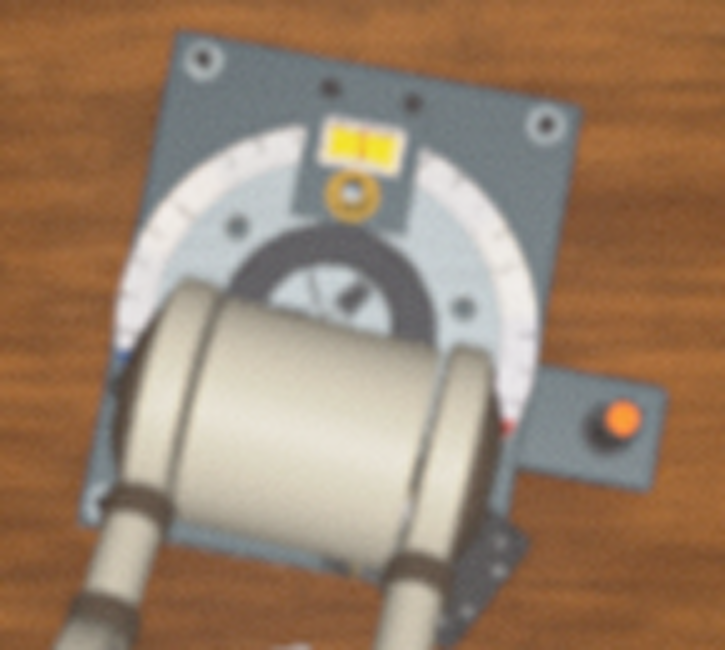

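Run:
```python
from h import *
from workcell import r
def cloud(s):
    vv,uu=np.mgrid[0:400,0:640];K=s["camera_matrix"];Z=s["range_z"]
    P=np.stack([(uu-K[0,2])/K[0,0]*Z,(vv-K[1,2])/K[1,1]*Z,Z],-1)
    R=cv2.Rodrigues(np.array(s["rvec"],float))[0];t=np.array(s["tvec"],float).ravel()
    return (P-t)@R
for n in("top0","side0","top2","side2"):
    s=dict(np.load(f"pics/{n}.npz"));W=cloud(s)
    for nm,c,z0,z1 in (("bush",(.625,.003),.05,.066),("pin",(.512,-.1295),.075,.096),("wheelface",(.5567,.0148),.027,.038)):
        m=(np.hypot(W[...,0]-c[0],W[...,1]-c[1])<(.014 if nm!="wheelface" else .11))&(W[...,2]>z0)&(W[...,2]<z1)&(s["range_z"]>0)
        p=W[m]; print(n,nm,len(p),p.mean(0).round(4) if len(p) else "", (p.min(0)+p.max(0))[:2]/2 if len(p) else "")
T=dict(np.load("pics/top2.npz"))
for u,v in((237,227),(463,308)):
    d=atz(T,250+(u+.5)/5-.5,115+(v+.5)/5-.5,.031)-[.5572,.0148];print(np.degrees(np.arctan2(d[1],d[0])),np.hypot(*d))
print("bush top2",atz(T,250+352.5/5-.5,115+(193.5)/5-.5,.058),"hair",atz(T,250+362.5/5-.5,115+(145.5)/5-.5,.038))
```

```text
top0 bush 30 [0.6257 0.0022 0.0572] [0.62564797 0.00264023]
top0 pin 56 [ 0.5113 -0.1291  0.0851] [ 0.51085334 -0.12942571]
top0 wheelface 4336 [0.5509 0.0141 0.0335] [0.55757082 0.01333595]
side0 bush 29 [0.6246 0.0046 0.0559] [0.62430094 0.00549937]
side0 pin 33 [ 0.5109 -0.1242  0.0822] [ 0.51143996 -0.12566716]
side0 wheelface 1826 [0.5488 0.0304 0.0338] [0.55617953 0.01729621]
top2 bush 30 [0.6252 0.0022 0.0576] [0.62511385 0.00268268]
top2 pin 58 [ 0.5109 -0.1291  0.0854] [ 0.51083206 -0.12916831]
top2 wheelface 2051 [0.5985 0.0047 0.0335] [0.56286007 0.01350105]
side2 bush 31 [0.6245 0.0055 0.0559] [0.62412347 0.00376883]
side2 pin 0  
side2 wheelface 1762 [0.5537 0.037  0.0339] [0.55865807 0.01656065]
40.36860828837952 0.07128803816187124
-78.05769134261799 0.07034430249240631
bush top2 [0.62500966 0.00265599] hair [ 0.6531838  -0.00183194]
```

The yellow sector fills the window, centred on the hair line at (362,145), and the visible bores put the yellow bore about 9° clockwise of the bush. Now I release the knob and fetch the pin.

Run:
```python
from h import *
from workcell import r,viewer
r.open_jaws()
p=r.state()["eef_pos"];print(r.move_l([p[0],p[1],.14],vel=.15))
r.movep([.511,-.1293,.14],[np.pi,0,np.radians(-36.5)])
print(r.move_l([.511,-.1293,.0585],vel=.08,threshold=6)); print(r.state()["force"])
r.close_gripper(15)
s=r.state();print(s["time"],s["eef_pos"],s["force"],s["finger_gap"]*92)
```

```text
False
False
[ 0.4946115   0.54833038 -0.22196213]
14.6833 [ 0.51101576 -0.12929605  0.05851141] [ 0.23437481 -0.17011235 -1.17980322] 19.467626686295286
```

Run:
```python
from h import *
from workcell import r,viewer
print(r.move_l([.511,-.1293,.1185],vel=.1)); print(r.state()["force"])
r.move_l([.6253,.0027,.1185],vel=.15); r.hold(.1)
for n in("side","top"):
    s=viewer.snapshot(n);v=s["image"]; np.savez(f"pics/{n}3.npz",**s)
    c=v[150:250,235:350] if n=="side" else v[115:245,250:395]
    cv2.imwrite(f"pics/{n}3.png",cv2.resize(c,None,fx=6 if n=="side" else 4,fy=6 if n=="side" else 4,interpolation=cv2.INTER_CUBIC))
s=r.state();print(s["time"],s["eef_pos"],s["force"],s["finger_gap"]*92)
```

```text
False
[-0.34436151 -0.09067618 -1.69449119]
16.95 [0.62507424 0.00216287 0.11857501] [ 0.14404018 -0.11510415 -0.68407691] 19.44093515530597
```

View pics/side3.png

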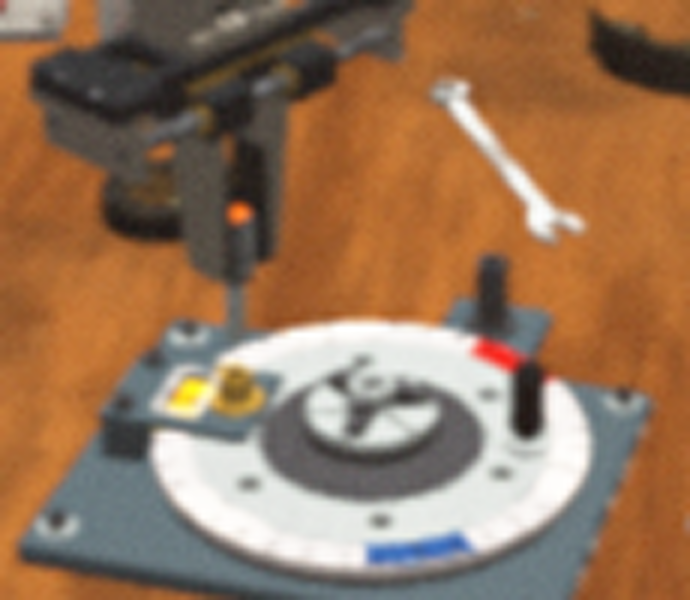

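View pics/top3.png

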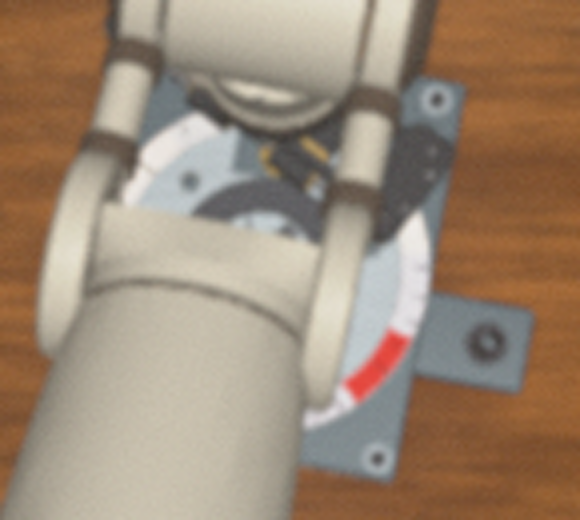

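The side view shows the pin held upright above the bush: nose at (235,330), bush at (238,378), with yellow in the window. I lower it gently.

Run:
```python
from h import *
from workcell import r,viewer
r.move_l([.6253,.0027,.108],vel=.05); r.hold(.15)
s=r.state();print(s["eef_pos"],s["force"])
print(r.move_l([.6253,.0027,.079],vel=.025,threshold=3))
s=r.state();print(s["time"],s["eef_pos"],s["force"],s["ft_torque"])
```

```text
[0.62542073 0.00269209 0.10810992] [ 0.654735   -0.15004588 -0.9838353 ]
False
18.7667 [0.62538474 0.00264798 0.07917989] [-0.9755025  -0.59151679 -1.00713963] [ 0.0651533   0.00706525 -0.00408456]
```

Run:
```python
from h import *
from workcell import r,viewer
print(r.move_l([.6253,.0027,.0755],vel=.01,threshold=2.5))
s=r.state();print(s["time"],s["eef_pos"],s["force"])
r.open_jaws(); r.hold(.1)
print(r.state()["force"])
p=r.state()["eef_pos"]; r.move_l([p[0],p[1],.13],vel=.15)
s=viewer.snapshot("side");v=s["image"]
cv2.imwrite("pics/side4.png",cv2.resize(v[150:250,235:350],None,fx=6,fy=6,interpolation=cv2.INTER_CUBIC))
print(r.state()["time"])
```

```text
True
19.1083 [0.62552082 0.00262753 0.07637509] [ 0.41701798 -0.07809333  5.19304065]
[ 0.62099578 -0.03858993 -0.37855602]
20.9083
```

View pics/side4.png

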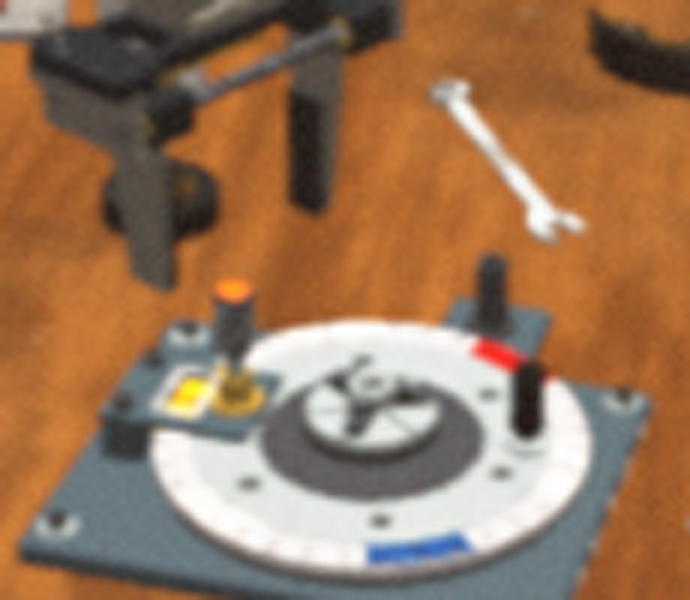

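The side view shows the pin standing in the bush, shank visible above it at (237,355), with its head up at (233,300). Back to the knob to feel for the hole.

Run:
```python
from h import *
from workcell import r,viewer
r.movep([.4808,.0148,.13],[np.pi,0,np.radians(-36.5)])
print(r.move_l([.4808,.0148,.059],vel=.1,threshold=6))
r.close_gripper(8);r.hold(.1)
s=r.state();print(s["time"],s["eef_pos"],s["force"],s["finger_gap"]*92)
arc(r,180.3,186.3,.059,step=1.5,vel=.012,th=6)
```

```text
False
23.6083 [0.480658   0.01466909 0.05897543] [-1.31298177 -1.05790659  1.45760218] 17.760707185690983
181.8 t23.96 ang 181.59 r 76.02 Frad 0.4 Ftan -2.6 Fz 0.9 
183.3 t24.27 ang 183.35 r 76.02 Frad 0.9 Ftan -2.8 Fz 0.2 
184.8 t24.59 ang 185.06 r 76.01 Frad 0.4 Ftan -1.9 Fz -0.2 
186.3 t24.91 ang 186.50 r 75.99 Frad -0.4 Ftan -2.0 Fz 0.2
```

Drag is about 2.5 N, as expected. I continue in fine steps.

Run:
```python
from h import *
from workcell import r,viewer
a=186.4
while a<194:
    a+=.6
    hit=arc(r,a-.6,a,.059,step=1,vel=.01,th=5)
    s=r.state();t=np.radians(a);ft=-s["force"][0]*np.sin(t)+s["force"][1]*np.cos(t)
    if hit or ft<-5.5: print("STOP",hit,ft);break
v=viewer.snapshot("side")["image"]
cv2.imwrite("pics/side5.png",cv2.resize(v[150:250,235:350],None,fx=6,fy=6,interpolation=cv2.INTER_CUBIC))
```

```text
187.0 t25.16 ang 187.07 r 76.00 Frad 0.2 Ftan -1.1 Fz 0.2 
187.6 t25.41 ang 187.63 r 75.97 Frad -0.1 Ftan -1.8 Fz 0.8 
188.2 t25.66 ang 188.26 r 75.97 Frad 0.4 Ftan -1.8 Fz -0.4 
188.8 t25.91 ang 188.91 r 75.98 Frad 0.1 Ftan -1.4 Fz -0.0 
189.4 t26.16 ang 189.51 r 75.99 Frad -0.3 Ftan -1.3 Fz -0.8 
190.0 t26.41 ang 190.06 r 75.98 Frad -0.7 Ftan -1.6 Fz -0.7 
190.6 t26.66 ang 190.63 r 75.98 Frad -0.1 Ftan -2.0 Fz -0.5 
191.2 t26.91 ang 191.23 r 75.97 Frad -1.0 Ftan -3.2 Fz -0.6 
191.8 t27.16 ang 191.57 r 75.95 Frad -0.2 Ftan -4.0 Fz 0.9 
192.4 t27.41 ang 191.79 r 75.96 Frad -2.4 Ftan -7.5 Fz 0.3 
STOP False -7.483950443424624
```

View pics/side5.png

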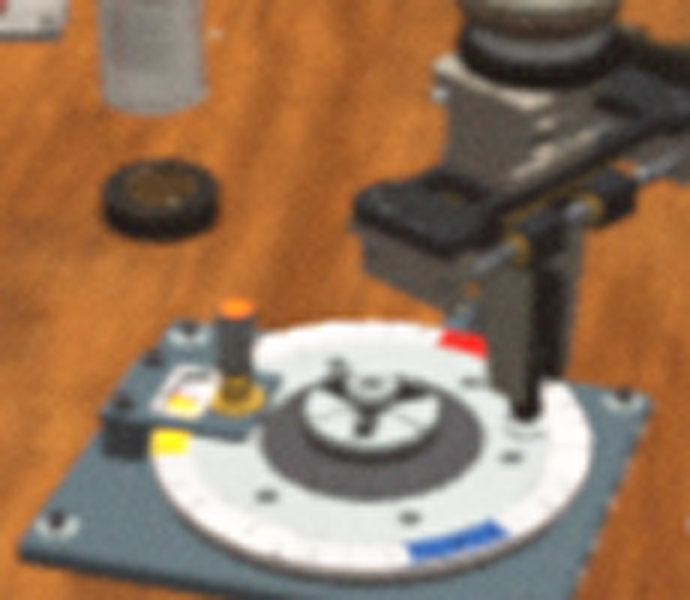

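The pin head has dropped about 23 crop pixels (≈12 mm) and sits on the bush at (236,340). I ease back to take the load off and check the lock gently the other way.

Run:
```python
from h import *
from workcell import r,viewer
arc(r,191.8,190.3,.059,step=1.5,vel=.012,th=9)
a=190.3
while a>187:
    a-=.5
    hit=arc(r,a+.5,a,.059,step=1,vel=.01,th=5)
    s=r.state();t=np.radians(a);ft=-s["force"][0]*np.sin(t)+s["force"][1]*np.cos(t)
    if hit or ft>5: print("STOP",hit,ft);break
arc(r,a,a+1.3,.059,step=1.3,vel=.012,th=9)
r.hold(.1)
s=r.state();print(s["time"],s["force"])
```

```text
190.3 t27.84 ang 190.86 r 76.00 Frad -0.7 Ftan 2.1 Fz -2.4 
189.8 t28.09 ang 190.01 r 76.00 Frad -0.4 Ftan 3.0 Fz -1.2 
189.3 t28.34 ang 189.33 r 76.00 Frad -0.1 Ftan 2.6 Fz -1.3 
188.8 t28.59 ang 188.74 r 76.01 Frad -1.7 Ftan 3.2 Fz -1.7 
188.3 t28.84 ang 188.26 r 75.98 Frad -0.4 Ftan 2.2 Fz -1.3 
187.8 t29.09 ang 187.79 r 76.00 Frad -1.2 Ftan 2.4 Fz 0.1 
187.3 t29.34 ang 187.52 r 75.98 Frad 0.6 Ftan 5.3 Fz -1.4 
STOP False 5.28297710698486
188.0 t29.59 ang 187.68 r 76.00 Frad 0.1 Ftan 1.6 Fz -0.8 
188.6 t29.84 ang 188.14 r 75.99 Frad -1.3 Ftan -2.6 Fz 0.2 
29.9417 [0.72730512 2.3315378  0.87258946]
```

The wheel is held both ways, with stops at about 187.5° and 191.7°. I centre it, release and retreat.

Run:
```python
from h import *
from workcell import r,viewer
arc(r,188.6,189.7,.059,step=1.1,vel=.012,th=9)
r.open_jaws();r.hold(.1);print(r.state()["force"])
p=r.state()["eef_pos"]; r.move_l([p[0],p[1],.16],vel=.12)
r.movep([.33,-.25,.25],[np.pi,0,np.radians(-36.5)])
for n in("side","top"):
    s=viewer.snapshot(n);v=s["image"];np.savez(f"pics/{n}6.npz",**s)
    c=v[160:260,235:350] if n=="side" else v[115:245,250:395]
    f=6 if n=="side" else 4.5
    cv2.imwrite(f"pics/{n}6.png",cv2.resize(c,None,fx=f,fy=f,interpolation=cv2.INTER_CUBIC))
cv2.imwrite("pics/top6f.png",v)
# pin head height by depth
K=s["camera_matrix"];Z=s["range_z"];vv,uu=np.mgrid[0:400,0:640]
P=np.stack([(uu-K[0,2])/K[0,0]*Z,(vv-K[1,2])/K[1,1]*Z,Z],-1)
R=cv2.Rodrigues(np.array(s["rvec"],float))[0];W=(P-np.array(s["tvec"],float).ravel())@R
m=(np.hypot(W[...,0]-.6253,W[...,1]-.0027)<.008)&(Z>0)&(W[...,2]>.07);print(len(W[m]),np.median(W[m],0),W[m][:,2].max())
print(r.state()["time"])
```

```text
189.7 t30.22 ang 189.74 r 75.97 Frad -0.6 Ftan -2.2 Fz -0.1 
[-0.68613921  0.52045131  0.12456646]
36 [0.62522021 0.00241701 0.09150609] 0.09842694402488272
33.7417
```

View pics/side6.png

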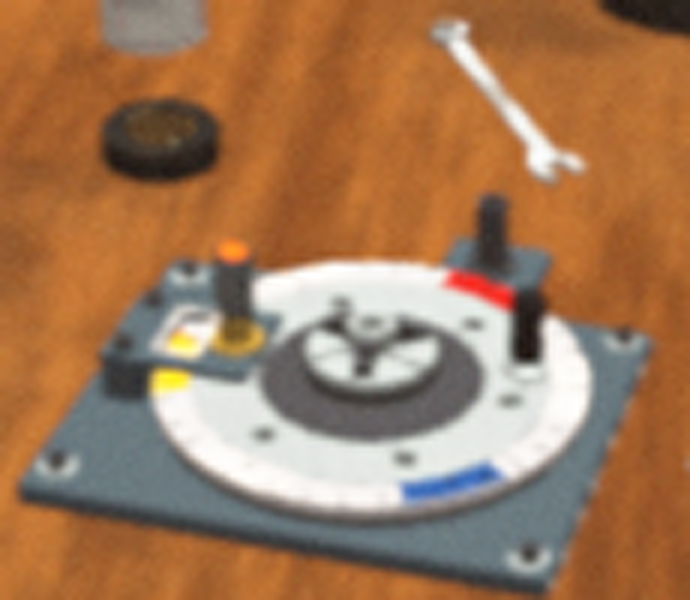

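View pics/top6.png

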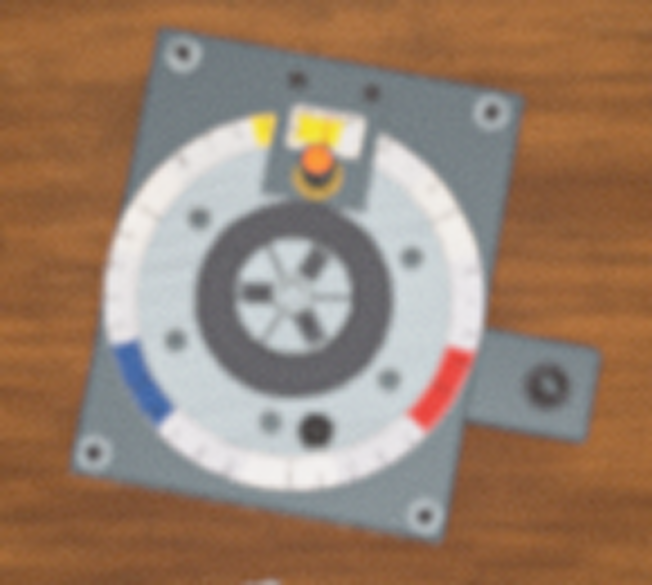

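The head top measures 91.5 mm high (92 mm expected when home, 104 mm when riding). The pictures show the hair line still over yellow, the pin in the bush, and the gripper clear of everything.

Run:
```python
from workcell import r
r.hand_in()
print(r.state()["time"])
```

```text
the job is handed in; nothing more can be done
the job is handed in; nothing more can be done
```

The wheel is locked on yellow with the index pin fully home in the bush. I handed the job in at about 34 s of the 58 s allowed, with the arm clear of everything.

**What I did:**
1. I turned the wheel about 83° counter-clockwise by the knob until yellow was centred under the hair line.
2. I stood the pin from the parking post in the bush, resting on the wheel's face; the tool force reached about 5–6 N at contact.
3. I turned the knob slowly, feeling for the hole. The pin dropped about 11° further on.
4. I centred the wheel in the pin's play, let go and moved away.

**Last checks:**
- **Pin:** its head top measured 91.5 mm high, against 92 mm when home and 104 mm when riding on the wheel.
- **Lock:** the wheel was held in both directions, with about 4° of knob travel between the stops. That includes gripper slack. The highest force along the knob's path while feeling was about 7.5 N.
- **Window:** yellow is still under the hair line, off-centre as expected.
- **Tools:** the spanner looked unmoved. I did not check the marker or the nut in a last picture, but the arm never went near them.

**Early stop:** the first turning move stopped early on its 12 N force-change limit, at about 12° of the turn. I took it for a start-up transient, because the residual forces were small, and carried on slower with a 25 N limit and no further stops.

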